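# Roll the grinding jar into its bay and snug the end stop

### The arm

A 6-joint arm with a two-finger parallel gripper is mounted at the origin on the work surface. World frame = base frame: x ahead of the robot, y to its left, z up, the work surface at z = 0. Lengths are in mm, angles in rad, forces in N, time in s.
With the tool pointing down it reaches from about 375 to 975 mm from the base axis. Payload 3.8 kg.
Tool frame: the origin (TCP) lies on the centre line of the jaws, within the pads' length; the fingertips stand 14 mm ahead of it and the grasp point (between the pads) lies 5 mm behind it (arm.finger_overhang is the distance from the TCP to the fingertips, in mm); z points along the fingers, y is the direction in which the jaws open and shut (so a half turn about z gives the same grasp; the last joint's range is limited). The gripper opens to 88 mm and grips with 3 to 60 N. Pads are 18 mm wide; open, the fingers measure 123 mm over their backs; the gripper's body (75 mm by 187 mm) begins 45 mm behind the grasp point.
Start: joints at [1.156, 0.264, 1.604, -0, 1.274, -0.037], TCP at [248.989, 627.394, 252.706] pointing down, gripper open.
Joint ranges: [-2.63, 2.63], [-0.94, 2.18], [0.31, 2.57], [-1.31, 4.45], [0, 2.66], [-2.55, 2.55]. Speed limits (rad/s): [2.57, 2.57, 3.14, 3.14, 3.14, 3.14].

### API

Orientations are given as a rotation vector (axis times angle).
In Python, from workcell import arm gives the robot as it stands. The module is installed in compiled form; this text tells all that it offers.
- The arm moves only by the tool drive_tool, never from a script. Its argument "increments" is a list of rows, each an object of numbers: "claw": the opening in per cent of the stroke, from 0 (shut) to 100 (fully open); "tx", "ty", "tz": the shift along the tool's x, y, z in cm; "roll": the turn about the tool's z in rad. In form: [{"claw": .., "tx": .., "ty": .., "tz": .., "roll": ..}, ...]. A call has 1 to 8 rows; each row shifts and turns the commanded pose from where the row before left it, along the tool's axes as they then stand; what a row does not reach is not made up. A row lasts 1/12 s, in which the tool goes at most 41.7 mm and 7.16 degrees, less where a joint would pass 70% of its speed; a pose out of reach is approached as far as the arm can. A call is refused whole if a number of a shift passes 4.17 or a number of a turn 0.125, either way. A call with a gripper value outside its range is refused whole. The fingers move at their own pace and stop on an object; "newtons" is the grip in N (left out, the last holds). Time passes only in rows, so rows that do not move let the fingers close. It gives the time, the measured TCP pose, the force and the opening at its end, in the units of the state.
- arm.get_obs(): the state, without advancing time (a new reading comes with each control period).
- arm.get_image(name): name is "scene" or "side" or "wrist"; returns a dict with "image" (420x560x3 uint8, red, green, blue), "range_z" (420x560 float32, mm along the optical axis (not along the pixel's ray), 0 where there is no reading), "fx", "fy", "cx", "cy" (pixels), "k1" (the pictures are not rectified: a ray, as slopes to the right and down, at radius r is drawn at 1 + k1 r^2 times it, then the intrinsics apply), "R" (3x3) and "t" (3): a world point X has camera coordinates R X + t. Camera axes: x right, y down, z forward; pixel columns grow to the right and rows downward; lengths in mm; the calibration is good to about 2 mm. A picture is of the moment at which its call begins.
- arm.finish_job(): hands the job in, once; it reports no verdict.
The state is a dict: "t": time; "q": joint angles; "qvel": joint speeds; "joint_torque": joint torques, N m; "ee_pos": TCP position; "eef_rot": TCP orientation; "force": force on the tool from outside, world axes, zero at the start; "wrist_torque": the same for the moment, N m; "opening": opening from 0.0 (shut) to 1.0 (fully open).
Only numpy, scipy, OpenCV 4.12 (cv2) and the standard library are available. Lean on these libraries where they do the work, as an engineer would, in place of code of your own. Each camera call takes 0.05 s, during which the arm holds its last target. There are 200 camera calls.

### The job

Roll the white grinding jar along its rack, away from the robot, by pushing on its top with the fingertips until it drops over the low steel sill rod into the bay with the red line; then slide the red end stop along so that the jar is pushed up to the blue fence and sits snug between stop and fence, and let go. The porcelain chips easily: neither your fingers nor the stop may press on the jar with more than 30 N, it must roll slowly under control (never faster than 0.3 m/s) and stay on the rack. Leave everything else on the bench where it is.

Things in the scene. Friction and masses are not known exactly. Their poses are not given: they have to be found in the camera images.
- rack: Fixed white plastic jar rack on levelling feet (underside 4 to 16 mm above the bench), a level plate 300 mm long (x) and 290 mm wide (y -185 to +105 mm). Origin: underside, on the lane's centre line; z up. Its +x is the rolling direction, away from the robot, turned up to 0.3 rad. The smooth lane is the plate's top at z = 12 mm, ending at 14 mm high grey kerbs (inner faces at x = -138 and +120 mm).
- sill (a point): Top of the fixed round steel sill rod across the lane, at rack x = 61.3 mm on the centre line. The rod (radius 5 mm, axis along rack y) is half sunk and stands 5 mm above the lane.
- bay (a point): Middle of the red line on the lane, rack x = 85 mm, lane level; axes as the rack's. The bay lies between sill rod and far kerb; a jar that has dropped into it rests on the lane with its centre 48 mm above this line (about 1 mm play).
- fence (a point): Middle of the top edge of the blue fence's inner face, at rack x = 85, y = +85 mm, 40 mm above the lane. The fence is fixed, upright, runs along rack x beside the bay (x 42 to 128 mm).
- jar: White porcelain grinding jar, blue band round its middle, dark steel ends: a closed cylinder 96 mm in diameter, 110 mm long, 0.5 to 0.9 kg, too wide to grip. Origin: its centre; its y is the cylinder axis (starts within 0.05 rad of the rack's y, 75 to 120 mm short of the red line). It rolls freely; pushed at mid-height it jams at the rod. A fingertip rolling it by the top travels twice as far as the jar.
- stop: Red end stop that slides along rack +y at rack x = 85 mm, drags with about 2 N and stays where left; travel 98 mm, starts near its -y end. Origin: centre of the pad face that meets the jar's end, 42 mm above the rack's underside; axes as the rack's. Pad 50 x 8 x 44 mm. With the jar against the fence the face meets it at rack y = -25 mm. Moving the jar sideways takes 3 to 9 N more; at the fence the force climbs steeply.
- handle (a point): Middle of the top of the end stop's upright handle, a block 30 mm (rack x) by 14 mm (rack y), 47 mm behind the pad face and 85 mm above the rack's underside; its upper 50 mm stand free, to be pinched across the 14 mm from above or pushed from behind. It moves with the stop.
- dropper_clear: Bystander, to be left alone: silver dropper bottle with a red cap, 52 mm wide, 118 mm tall. Origin: centre of its underside.
- dropper_amber: Bystander, to be left alone: amber dropper bottle with a red cap, 52 mm wide, 118 mm tall. Origin: centre of its underside.
- washbottle: Bystander, to be left alone: white wash bottle with red cap and a bent spout, 64 mm wide, 205 mm tall. Origin: centre of its underside.
- mortar: Bystander, to be left alone: white ceramic mortar bowl, 100 mm wide, 55 mm tall. Origin: centre of its underside.
- sparelid: Bystander, to be left alone: dark steel spare jar lid lying flat, 88 mm wide, 28 mm tall. Origin: centre of its underside.
Mind the look-alikes: they are no part of the job. Leave any brown or purple look-alike of the jar alone.

How it is judged:
By the outcome, as a careful person would: the job done as asked, in the order asked, and still so for the second after the job is handed in, with the robot touching nothing.
It also fails if it takes over 72 s, if anything falls off the work surface, if the arm or the gripper's body presses on something with over 40 N, if the wrist force passes 120 N, or if a joint passes its speed limit or range.

## Working session

There is one attempt and no reset: what is moved stays moved. The work goes in short steps, Python scripts to look and compute and a tool call to move; the robot and the scene stay as the last step left them, time stands still between calls to the robot, and variables do not carry over. Pictures are saved under pics/ and viewed, about 8 in all and at most 12, crops included, and the job is handed in when it is done.

Besides the shell and the picture viewer there is one more tool, called after "Call:" as name([rows], argument=value, ...), one row to a line, values as JSON. drive_tool: Moves the arm, as the interface text tells. Its arguments: {"type":"object","properties":{"increments":{"type":"array"},"newtons":{"type":"number"}},"required":["increments"]}

```bash
mkdir -p pics
cat > h.py <<'E'
import numpy as np, cv2
from workcell import arm
from scipy.spatial.transform import Rotation as Rn
def snap(n,tag):
    d=arm.get_image(n); np.savez(f'pics/{tag}.npz',**d)
    cv2.imwrite(f'pics/{tag}.png',d['image'][:,:,::-1]); return d
def load(tag): return dict(np.load(f'pics/{tag}.npz'))
def cloud(d):
    h,w=d['range_z'].shape; v,u=np.mgrid[0:h,0:w].astype(float)
    K=np.array([[d['fx'],0,d['cx']],[0,d['fy'],d['cy']],[0,0,1]],float)
    p=cv2.undistortPoints(np.stack([u.ravel(),v.ravel()],1)[:,None],K,np.array([float(d['k1']),0,0,0]))[:,0]
    z=d['range_z'].reshape(-1,1).astype(float)
    c=np.hstack([p*z,z]); X=(c-d['t'])@d['R']; X[z[:,0]<=0]=np.nan
    return X.reshape(h,w,3)
def proj(d,X):
    K=np.array([[d['fx'],0,d['cx']],[0,d['fy'],d['cy']],[0,0,1]],float)
    return cv2.projectPoints(np.atleast_2d(X).astype(float),cv2.Rodrigues(d['R'].astype(float))[0],d['t'].astype(float),K,np.array([float(d['k1']),0,0,0]))[0][:,0]
E
python3 - <<'E'
from h import *
o=arm.get_obs();print({k:np.round(v,3) for k,v in o.items()},arm.finger_overhang)
for n in ['scene','side']:
    d=snap(n,n); print(n,d['fx'],d['R'].round(2).tolist(),(-d['R'].T@d['t']).round())
E
```

```text
{'t': np.float64(0.0), 'q': array([ 1.156,  0.265,  1.605,  0.   ,  1.274, -0.037]), 'qvel': array([ 0.001, -0.   ,  0.002,  0.001,  0.002, -0.   ]), 'joint_torque': array([ 1.0000e-03, -5.0207e+01, -3.5689e+01,  7.3000e-02,  2.9000e-02,
       -0.0000e+00]), 'ee_pos': array([248.713, 626.786, 251.411]), 'eef_rot': array([-5.900e-01, -3.085e+00,  3.000e-03]), 'force': array([-0.028,  0.179, -0.155]), 'wrist_torque': array([0.017, 0.022, 0.023]), 'opening': np.float64(0.997)} 14.0
scene 433.9249508519329 [[-0.45, 0.89, -0.02], [0.7, 0.34, -0.63], [-0.56, -0.29, -0.78]] [1032.  283.  876.]
side 447.31608280933403 [[0.94, -0.34, -0.02], [-0.26, -0.65, -0.71], [0.23, 0.67, -0.7]] [ 203. -840.  965.]
```

View pics/scene.png

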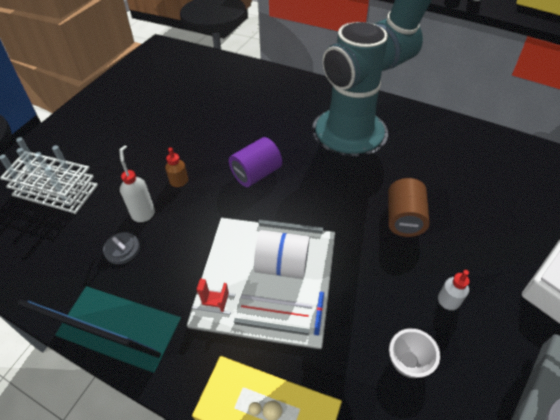

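View pics/side.png

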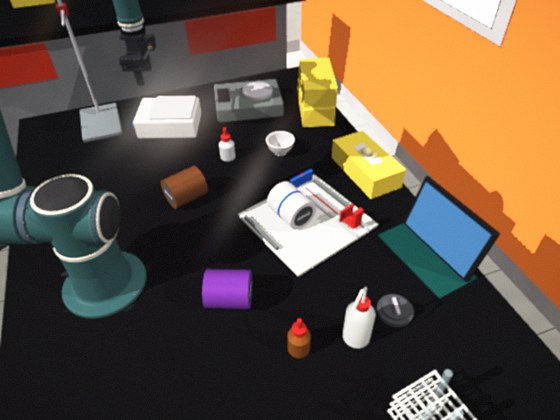

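Look-alikes in the scene image: purple cylinder (255,162), brown cylinder (408,208), and the white jar with blue band (281,253). I choose the white jar on the rack. The red stop is at (212,292) and the blue fence at (319,312); the red caps on the bottles are not the stop. Next I measure from depth and check one close crop.

Run:
```python
from h import *
for n in ['scene','side']:
    d=load(n);X=cloud(d);im=d['image'].astype(int)
    hsv=cv2.cvtColor(d['image'],cv2.COLOR_RGB2HSV).astype(int)
    lane_white=(hsv[...,1]<50)&(hsv[...,2]>150)
    z=X[...,2]; box=(X[...,0]>300)&(X[...,0]<950)&(abs(X[...,1])<300)
    m=lane_white&box&(z>8)&(z<40)
    nl,lab,st,ce=cv2.connectedComponentsWithStats(m.astype(np.uint8))
    i=1+np.argmax(st[1:,4]); P=X[lab==i]
    print(n,'plate',len(P),'z med',np.median(P[:,2]),np.percentile(P[:,2],[5,95]))
    r=cv2.minAreaRect(P[:,:2].astype(np.float32)); print(r)
    red=((hsv[...,0]<8)|(hsv[...,0]>172))&(hsv[...,1]>150)&(hsv[...,2]>90)&box
    blue=(abs(hsv[...,0]-112)<14)&(hsv[...,1]>130)&(hsv[...,2]>70)&box
    for nm,mm in(('red',red&(z>40)),('redline',red&(z<33)),('blue',blue)):
        nl,lab,st,ce=cv2.connectedComponentsWithStats(mm.astype(np.uint8))
        for k in range(1,nl):
            if st[k,4]>15:
                Q=X[lab==k]; print(nm,st[k,4],ce[k].round(),Q.mean(0).round(1),'zmax',np.percentile(Q[:,2],[2,50,98]).round(1), 'x',np.percentile(Q[:,0],[2,98]).round(),'y',np.percentile(Q[:,1],[2,98]).round())
d=load('scene');cv2.imwrite('pics/c1.png',cv2.resize(d['image'][205:355,175:350,::-1],None,fx=4.5,fy=4,interpolation=2)[:600,:800])
```

```text
scene plate 9516 z med 16.27002058596213 [13.48768363 19.82323688]
((587.5772705078125, 13.250762939453125), (302.98419189453125, 289.4819641113281), 16.92327117919922)
red 166 [202. 290.] [707.7 -69.5  75.5] zmax [41.9 82.4 91.9] x [694. 717.] y [-80. -64.]
red 102 [222. 297.] [699.2 -28.5  63.5] zmax [45.2 66.7 71.3] x [674. 715.] y [-37. -22.]
blue 90 [280. 251.] [564.3  42.3 101.3] zmax [ 68.  107.  113.3] x [523. 593.] y [30. 52.]
blue 59 [321. 299.] [609.2 158.6  56.9] zmax [54.7 56.6 59.9] x [593. 625.] y [152. 165.]
blue 102 [317. 322.] [658.  173.1  53. ] zmax [30.3 56.  59.3] x [637. 672.] y [165. 181.]
blue 105 [ 98. 327.] [ 885.8 -185.8  120.7] zmax [  0.5 158.5 169.2] x [852. 904.] y [-276. -104.]
side plate 5054 z med 17.921619145074043 [14.14115443 23.88855861]
((585.8377685546875, 11.750640869140625), (301.5318298339844, 294.6571960449219), 16.683565139770508)
red 254 [352. 215.] [693.  -61.7  65.3] zmax [41.8 64.9 92. ] x [666. 713.] y [-85. -29.]
blue 220 [302. 177.] [634.1 166.5  42. ] zmax [-0.4 45.6 60.8] x [590. 696.] y [146. 241.]
blue 3418 [442. 225.] [ 881.6 -206.6   92.5] zmax [ 18.8  94.1 160.2] x [854. 907.] y [-297. -108.]
blue 36 [285. 200.] [524.7  30.4  99.6] zmax [ 65.2 106.3 115.7] x [500. 564.] y [21. 43.]
```

View pics/c1.png

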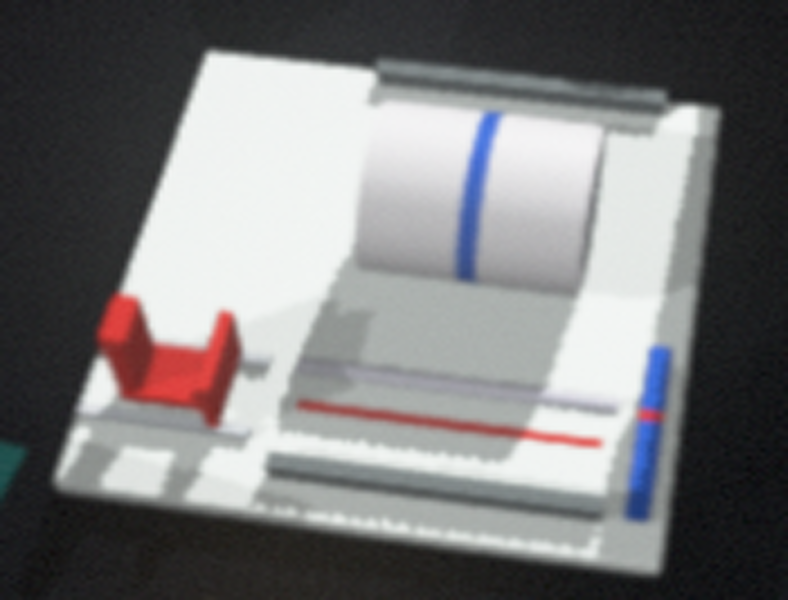

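The crop shows the white jar with its blue band at crop (475,190), with the sill rod, red line, stop and fence clearly visible. Now I fit the poses.

Run:
```python
from h import *
from scipy.optimize import least_squares
yaw=0.294; ex=np.array([np.cos(yaw),np.sin(yaw)]);ey=np.array([-ex[1],ex[0]])
O=np.array([586.7,12.5])+40*ey; print('origin',O)
for n in ['scene','side']:
    d=load(n);X=cloud(d);hsv=cv2.cvtColor(d['image'],cv2.COLOR_RGB2HSV).astype(int)
    P=X.reshape(-1,3);H=hsv.reshape(-1,3);ok=~np.isnan(P[:,0]);P=P[ok];H=H[ok]
    r=np.c_[(P[:,:2]-O)@ex,(P[:,:2]-O)@ey,P[:,2]]
    L=r[(abs(r[:,0])<130)&(r[:,1]>-170)&(r[:,1]<-75)&(r[:,0]<50)]; print(n,'lane z',np.median(L[:,2]))
    J=r[(r[:,0]>-90)&(r[:,0]<62)&(abs(r[:,1])<75)&(r[:,2]>50)&(r[:,2]<130)]
    f=lambda p:np.hypot(J[:,0]-p[0]-p[2]*J[:,1],J[:,2]-p[1])-48
    s=least_squares(f,[-10,65,0],loss='soft_l1');print('jar x,z,skew',s.x.round(3),'rms',np.std(f(s.x)).round(2),'y ends',np.percentile(J[:,1],[1,99]).round(1),len(J))
    red=((H[:,0]<8)|(H[:,0]>172))&(H[:,1]>150)&(H[:,2]>90)
    R=r[red&(abs(r[:,0]-85)<60)&(abs(r[:,1]+90)<110)]
    hi=R[R[:,2]>78];print('handle',hi.mean(0).round(1),np.percentile(hi,[3,97],axis=0).round(1).tolist())
    pd=R[(R[:,2]>42)&(R[:,1]>-115)];print('pad',np.percentile(pd,[3,97],axis=0).round(1).tolist())
    rl=R[(R[:,2]<30)&(R[:,1]>-50)];print('line',rl.mean(0).round(1),np.percentile(rl,[3,97],axis=0).round(1).tolist(), 'slope',np.polyfit(rl[:,1],rl[:,0],1))
    bl=(abs(H[:,0]-112)<14)&(H[:,1]>130)&(H[:,2]>70)
    B=r[bl&(abs(r[:,0]-85)<60)&(abs(r[:,1]-85)<25)&(r[:,2]>45)];print('fence',np.percentile(B,[3,50,97],axis=0).round(1).tolist())
    for nm,c in(('hand',0),):pass
```

```text
origin [575.10868389  50.78369615]
scene lane z 15.820612197223353
jar x,z,skew [-3.0742e+01  6.3951e+01  8.0000e-03] rms 3.48 y ends [-58.5  51.2] 2196
handle [  89.8 -155.2   88.1] [[76.7, -162.5, 81.6], [100.9, -149.5, 92.0]]
pad [[69.7, -114.4, 46.5], [111.1, -109.0, 71.2]]<stdin>:17: RuntimeWarning: Mean of empty slice.
  ret = um.true_divide(
Traceback (most recent call last):
IndexError: index -1 is out of bounds for axis 0 with size 0
```

Call:
drive_tool([
  {"tx": -3.08,"ty": -2.71,"claw": 0},
  {"tx": -3.08,"ty": -2.71},
  {"tx": -3.08,"ty": -2.71},
  {"tx": -3.08,"ty": -2.71},
  {"tx": -3.08,"ty": -2.71},
  {"tx": -3.08,"ty": -2.71},
  {"tx": -3.08,"ty": -2.71},
  {"tx": -3.08,"ty": -2.71},
])

```text
invalid input at $.increments[0]: expected keys claw, tx, ty, tz, roll
```

Call:
drive_tool([
  {"tx": -3.08,"ty": -2.71},
  {"tx": -3.08,"ty": -2.71},
  {"tx": -3.08,"ty": -2.71},
  {"tx": -3.08,"ty": -2.71},
  {"tx": -3.08,"ty": -2.71},
  {"tx": -3.08,"ty": -2.71},
  {"tx": -3.08,"ty": -2.71},
  {"tx": -3.08,"ty": -2.71},
])

```text
invalid input at $.increments[0]: expected keys claw, tx, ty, tz, roll
```

Call:
drive_tool([
  {"roll": 0.1235},
  {"roll": 0.1235},
  {"roll": 0.1235},
  {"roll": 0.1235},
  {"roll": 0.1235},
  {"roll": 0.1235},
  {"roll": 0.1235},
  {"roll": 0.1235},
])

```text
invalid input at $.increments[0]: expected keys claw, tx, ty, tz, roll
```

Call:
drive_tool([
  {"roll": 0.1235},
  {"roll": 0.1235},
  {"roll": 0.1235},
  {"roll": 0.1235},
  {"roll": 0.1235},
  {"roll": 0.1235},
  {"roll": 0.1235},
  {"roll": 0.1235},
])

```text
invalid input at $.increments[0]: expected keys claw, tx, ty, tz, roll
```

Call:
drive_tool([
  {"roll": 0.1235},
  {"roll": 0.1235},
  {"roll": 0.1235},
  {"roll": 0.1235},
  {},
])

```text
invalid input at $.increments[0]: expected keys claw, tx, ty, tz, roll
```

Call:
drive_tool([
  {"claw": 0,"tx": -3.08,"ty": -2.71,"tz": 0,"roll": 0},
  {"claw": 0,"tx": -3.08,"ty": -2.71,"tz": 0,"roll": 0},
  {"claw": 0,"tx": -3.08,"ty": -2.71,"tz": 0,"roll": 0},
  {"claw": 0,"tx": -3.08,"ty": -2.71,"tz": 0,"roll": 0},
  {"claw": 0,"tx": -3.08,"ty": -2.71,"tz": 0,"roll": 0},
  {"claw": 0,"tx": -3.08,"ty": -2.71,"tz": 0,"roll": 0},
  {"claw": 0,"tx": -3.08,"ty": -2.71,"tz": 0,"roll": 0},
  {"claw": 0,"tx": -3.08,"ty": -2.71,"tz": 0,"roll": 0},
])

```text
t: 0.77
ee_pos: [398.2, 333.0, 252.3]
eef_rot: [-0.589, -3.086, 0.001]
force: [0.8, 1.1, -0.6]
opening: 0.419
```

Call:
drive_tool([
  {"claw": 0,"tx": -3.08,"ty": -2.71,"tz": 0,"roll": 0},
  {"claw": 0,"tx": -3.08,"ty": -2.71,"tz": 0,"roll": 0},
  {"claw": 0,"tx": -3.08,"ty": -2.71,"tz": 0,"roll": 0},
  {"claw": 0,"tx": -3.08,"ty": -2.71,"tz": 0,"roll": 0},
  {"claw": 0,"tx": -3.08,"ty": -2.71,"tz": 0,"roll": 0},
  {"claw": 0,"tx": -3.08,"ty": -2.71,"tz": 0,"roll": 0},
  {"claw": 0,"tx": -3.08,"ty": -2.71,"tz": 0,"roll": 0},
  {"claw": 0,"tx": -3.08,"ty": -2.71,"tz": 0,"roll": 0},
])

```text
t: 1.43
ee_pos: [547.3, 40.6, 252.4]
eef_rot: [-0.59, -3.085, -0.0]
force: [0.4, 0.2, -0.3]
opening: 0.007
```

Call:
drive_tool([
  {"claw": 0,"tx": 0,"ty": 0,"tz": 0,"roll": 0.1235},
  {"claw": 0,"tx": 0,"ty": 0,"tz": 0,"roll": 0.1235},
  {"claw": 0,"tx": 0,"ty": 0,"tz": 0,"roll": 0.1235},
  {"claw": 0,"tx": 0,"ty": 0,"tz": 0,"roll": 0.1235},
  {"claw": 0,"tx": 0,"ty": 0,"tz": 0,"roll": 0.1235},
  {"claw": 0,"tx": 0,"ty": 0,"tz": 0,"roll": 0.1235},
  {"claw": 0,"tx": 0,"ty": 0,"tz": 0,"roll": 0.1235},
  {"claw": 0,"tx": 0,"ty": 0,"tz": 0,"roll": 0.1235},
])

```text
t: 2.1
ee_pos: [546.7, 42.5, 252.1]
eef_rot: [-1.989, -2.43, 0.001]
force: [0.4, 0.3, 0.2]
opening: 0.003
```

Call:
drive_tool([
  {"claw": 0,"tx": 0,"ty": 0,"tz": 0,"roll": 0.1235},
  {"claw": 0,"tx": 0,"ty": 0,"tz": 0,"roll": 0.1235},
  {"claw": 0,"tx": 0,"ty": 0,"tz": 0,"roll": 0.1235},
  {"claw": 0,"tx": 0,"ty": 0,"tz": 0,"roll": 0.1235},
  {"claw": 0,"tx": 0,"ty": 0,"tz": 0,"roll": 0.1235},
  {"claw": 0,"tx": 0,"ty": 0,"tz": 0,"roll": 0.1235},
  {"claw": 0,"tx": 0,"ty": 0,"tz": 0,"roll": 0.1235},
  {"claw": 0,"tx": 0,"ty": 0,"tz": 0,"roll": 0.1235},
])

```text
t: 2.77
ee_pos: [546.7, 42.6, 252.1]
eef_rot: [-2.904, -1.197, 0.002]
force: [0.5, -0.3, 0.4]
opening: 0.003
```

Call:
drive_tool([
  {"claw": 0,"tx": 0,"ty": 0,"tz": 0,"roll": 0.1235},
  {"claw": 0,"tx": 0,"ty": 0,"tz": 0,"roll": 0.1235},
  {"claw": 0,"tx": 0,"ty": 0,"tz": 0,"roll": 0.1235},
  {"claw": 0,"tx": 0,"ty": 0,"tz": 0,"roll": 0.1235},
  {"claw": 0,"tx": 0,"ty": 0,"tz": 0,"roll": 0},
])

```text
t: 3.18
ee_pos: [546.7, 42.6, 252.1]
eef_rot: [-3.108, -0.455, 0.002]
force: [-0.3, 0.7, -0.7]
opening: 0.004
```

Run:
```python
from h import *
d=snap('wrist','w1'); print((-d['R'].T@d['t']).round(),d['R'].round(2).tolist(),d['fx'],arm.get_obs()['q'].round(2))
```

```text
[620.  66. 384.] [[0.29, -0.96, -0.0], [-0.91, -0.27, 0.3], [-0.29, -0.08, -0.95]] 300.09874759780547 [0.03 0.03 1.88 0.   1.24 1.31]
```

View pics/w1.png

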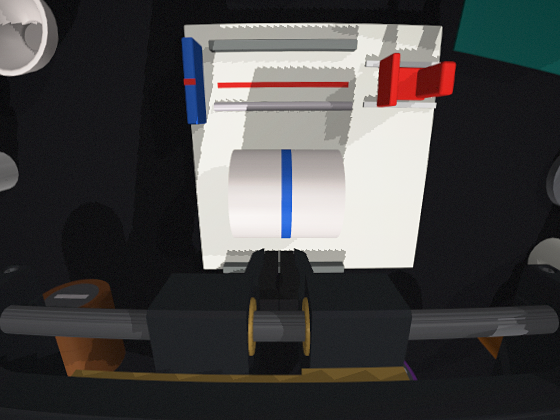

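The wrist view shows the red line at (218..349,85), sill rod at v≈105, fence at (193,80), pad at (388,80), handle at (449,78) and jar band at (286,193).

```bash
cat >> h.py <<'E'
from scipy.optimize import least_squares
YAW=0.291; EX=np.array([np.cos(YAW),np.sin(YAW)]);EY=np.array([-EX[1],EX[0]]);O=np.array([575.1,50.8])
def rk(P): P=np.asarray(P,float); return np.c_[(P[...,:2].reshape(-1,2)-O)@EX,(P[...,:2].reshape(-1,2)-O)@EY,P[...,2].reshape(-1)]
def world(x,y): return O+x*EX+y*EY
def jarfit(r):
    J=r[(r[:,0]>-120)&(r[:,0]<140)&(abs(r[:,1])<45)&(r[:,2]>78)&(r[:,2]<130)]
    f=lambda p:np.hypot(J[:,0]-p[0]-p[2]*J[:,1],J[:,2]-p[1])-48
    s=least_squares(f,[np.median(J[:,0]),65,0],loss='soft_l1'); return s.x.round(3),len(J),np.std(f(s.x)).round(1)
def onplane(d,u,v,z):
    K=np.array([[d['fx'],0,d['cx']],[0,d['fy'],d['cy']],[0,0,1]],float)
    p=cv2.undistortPoints(np.array([[[u,v]]],float),K,np.array([float(d['k1']),0,0,0]))[0,0]
    w=d['R'].T@np.array([*p,1]); c=-d['R'].T@d['t']; return c+w*(z-c[2])/w[2]
E
python3 - <<'E'
from h import *
d=load('w1');X=cloud(d);r=rk(X);R=r.reshape(X.shape)
for n,(v0,v1,u0,u1) in dict(lane=(130,145,205,380),lane2=(170,250,360,405),jartop=(190,220,240,270)).items():
    print(n,np.nanmedian(R[v0:v1,u0:u1].reshape(-1,3),0).round(1))
print('jar',jarfit(r[~np.isnan(r[:,0])]))
for n,u,v,z in (('lineL',218,85,17),('lineR',349,85,17),('rodL',215,105,22),('rodR',353,105,22),('handle',450,63,91),('handle2',450,94,91),('padtop',390,80,70),('fencetopA',185,38,57),('fencetopB',190,123,57),('plTL',184,25,17),('plTR',442,27,17),('plBL',204,268,17),('plBR',414,267,17),('bandtop',286,193,112)):
    print(n,'plane',rk(onplane(d,u,v,z))[0].round(1),'depth',R[v,u].round(1))
E
```

```text
lane [ 25.3 -14.6  17. ]
lane2 [ -65.4 -131.9   17.1]
jartop [-31.   24.3 112.2]
jar (array([-3.2215e+01,  6.4981e+01,  5.0000e-03]), 7969, np.float64(0.6))
lineL plane [84.2 70.9 17. ] depth [84.1 70.8 17.4]
lineR plane [ 84.1 -79.5  17. ] depth [ 84.3 -79.9  15.2]
rodL plane [62.  74.5 22. ] depth [62.  74.6 21.7]
rodR plane [ 61.9 -84.3  22. ] depth [ 62.  -85.   18.8]
handle plane [  98.  -156.1   91. ] depth [  98.1 -156.4   90.4]
handle2 plane [  70.8 -159.7   91. ] depth [  71.  -161.4   88. ]
padtop plane [  84.1 -108.3   70. ] depth [  84.8 -110.1   64.7]
fencetopA plane [125.1  94.2  57. ] depth [125.3  94.4  56.3]
fencetopB plane [42.7 95.  57. ] depth [42.7 95.2 56.3]
plTL plane [148.  105.8  17. ] depth [148.6 106.3  15. ]
plTR plane [ 148.5 -181.9   17. ] depth [ 148.5 -181.9   17. ]
plBL plane [-149.3  103.9   17. ] depth [-149.6  104.1   16.3]
plBR plane [-148.8 -185.8   17. ] depth [-157.6 -194.1    0.7]
bandtop plane [-20.1  -5.5 112. ] depth [-20.5  -5.5 110.4]
```

Call:
drive_tool([
  {"claw": 0,"tx": -2.25,"ty": 0.5,"tz": 2,"roll": 0},
  {"claw": 0,"tx": 0,"ty": 0,"tz": 3.5,"roll": 0},
  {"claw": 0,"tx": 0,"ty": 0,"tz": 3.5,"roll": 0},
  {"claw": 0,"tx": 0,"ty": 0,"tz": 2,"roll": 0},
  {"claw": 0,"tx": 0,"ty": 0,"tz": 1,"roll": 0},
  {"claw": 0,"tx": 0,"ty": 0,"tz": 0.3,"roll": 0},
  {"claw": 0,"tx": 0,"ty": 0,"tz": 0.1,"roll": 0},
  {"claw": 0,"tx": 0,"ty": 0,"tz": 0,"roll": 0},
])

```text
t: 3.9
ee_pos: [528.2, 31.3, 130.0]
eef_rot: [3.107, 0.461, 0.003]
force: [0.2, 0.7, 1.6]
opening: 0.008
```

Call:
drive_tool([
  {"claw": 0,"tx": 0,"ty": 0,"tz": 0.1,"roll": 0},
  {"claw": 0,"tx": 0,"ty": 0,"tz": 0.05,"roll": 0},
  {"claw": 0,"tx": 0,"ty": 0,"tz": 0,"roll": 0},
])

```text
t: 4.15
ee_pos: [527.9, 31.3, 128.4]
eef_rot: [3.107, 0.46, 0.003]
force: [-0.4, 0.4, 0.4]
opening: 0.004
```

Call:
drive_tool([
  {"claw": 0,"tx": 0,"ty": 0,"tz": 0.1,"roll": 0},
  {"claw": 0,"tx": 0,"ty": 0,"tz": 0.05,"roll": 0},
  {"claw": 0,"tx": 0,"ty": 0,"tz": 0.05,"roll": 0},
  {"claw": 0,"tx": 0,"ty": 0,"tz": 0,"roll": 0},
])

```text
t: 4.48
ee_pos: [527.9, 31.4, 126.4]
eef_rot: [3.108, 0.46, 0.003]
force: [-0.4, 0.5, 5.1]
opening: 0.004
```

Call:
drive_tool([
  {"claw": 0,"tx": 0,"ty": 0,"tz": 0.05,"roll": 0},
  {"claw": 0,"tx": 0,"ty": 0,"tz": 0,"roll": 0},
])

```text
t: 4.65
ee_pos: [528.3, 31.5, 126.3]
eef_rot: [3.108, 0.46, 0.004]
force: [-0.6, 1.0, 5.4]
opening: 0.003
```

Call:
drive_tool([
  {"claw": 0,"tx": 0,"ty": 0,"tz": 0.05,"roll": 0},
  {"claw": 0,"tx": 0,"ty": 0,"tz": 0,"roll": 0},
])

```text
t: 4.82
ee_pos: [528.7, 31.6, 126.3]
eef_rot: [-3.108, -0.46, -0.006]
force: [-0.8, 1.6, 8.2]
opening: 0.003
```

Call:
drive_tool([
  {"claw": 0,"tx": 0.3,"ty": 0,"tz": -0.02,"roll": 0},
  {"claw": 0,"tx": 0.5,"ty": 0,"tz": -0.03,"roll": 0},
  {"claw": 0,"tx": 0.6,"ty": 0,"tz": -0.03,"roll": 0},
  {"claw": 0,"tx": 0.6,"ty": 0,"tz": -0.01,"roll": 0},
  {"claw": 0,"tx": 0.6,"ty": 0,"tz": -0.01,"roll": 0},
  {"claw": 0,"tx": 0.6,"ty": 0,"tz": 0,"roll": 0},
  {"claw": 0,"tx": 0.4,"ty": 0,"tz": 0,"roll": 0},
  {"claw": 0,"tx": 0,"ty": 0,"tz": 0,"roll": 0},
])

```text
t: 5.48
ee_pos: [564.2, 42.1, 127.5]
eef_rot: [3.107, 0.46, 0.008]
force: [-0.3, -0.3, 9.2]
opening: 0.004
```

```bash
cat > st.py <<'E'
from h import *
import sys
o=arm.get_obs();t=rk(o['ee_pos'])[0];print('tcp rack',t.round(1),'F rack',(o['force'][:2]@EX).round(1),(o['force'][:2]@EY).round(1),o['force'][2].round(1),'t',o['t'].round(2))
d=snap('wrist',sys.argv[1]);X=cloud(d);X[250:]=np.nan;r=rk(X);R=r.reshape(X.shape);r=r[~np.isnan(r[:,0])]
j=jarfit(r);print('jar x,z,skew',j,'c',round(t[0]-j[0][0]-j[0][2]*t[1],1))
m=(abs(r[:,0]-j[0][0])<15)&(r[:,2]>95)&(r[:,2]<120);print('jar y ends',np.percentile(r[m,1],[1,99]).round(1))
E
python3 st.py w2
```

```text
Traceback (most recent call last):
  File "st.py", line 3, in <module>
    o=arm.get_obs();t=rk(o['ee_pos'])[0];print('tcp rack',t.round(1),'F rack',(o['force'][:2]@EX).round(1),(o['force'][:2]@EY).round(1),o['force'][2].round(1),'t',o['t'].round(2))
                                                                                                                                                                   ^^^^^^^^^^^^
AttributeError: 'float' object has no attribute 'round'
```

```bash
sed -i "s/o\['t'\].round(2)/round(o['t'],2)/" st.py; python3 st.py w2
```

```text
tcp rack [-13.   -5.2 127.5] F rack -0.3 -0.2 9.2 t 5.48
jar x,z,skew (array([-1.3048e+01,  6.4983e+01,  4.0000e-03]), 12660, np.float64(0.6)) c 0.1
jar y ends [-59.6  47.7]
```

Call:
drive_tool([
  {"claw": 0,"tx": 0.4,"ty": 0,"tz": 0,"roll": 0},
  {"claw": 0,"tx": 0.7,"ty": 0,"tz": 0,"roll": 0},
  {"claw": 0,"tx": 0.7,"ty": 0,"tz": 0,"roll": 0},
  {"claw": 0,"tx": 0.7,"ty": 0,"tz": 0.01,"roll": 0},
  {"claw": 0,"tx": 0.6,"ty": 0,"tz": 0.03,"roll": 0},
  {"claw": 0,"tx": 0.5,"ty": 0,"tz": 0.04,"roll": 0},
  {"claw": 0,"tx": 0.3,"ty": 0,"tz": 0.03,"roll": 0},
  {"claw": 0,"tx": 0,"ty": 0,"tz": 0,"roll": 0},
])

```text
t: 6.2
ee_pos: [601.4, 53.2, 126.1]
eef_rot: [3.107, 0.46, 0.008]
force: [0.6, -1.0, 6.8]
opening: 0.003
```

Call:
drive_tool([
  {"claw": 0,"tx": 0,"ty": 0,"tz": -0.1,"roll": 0},
  {"claw": 0,"tx": 0,"ty": 0,"tz": -0.1,"roll": 0},
  {"claw": 0,"tx": 0,"ty": 0,"tz": -1,"roll": 0},
  {"claw": 0,"tx": 0,"ty": 0,"tz": 0,"roll": 0},
])

```text
t: 6.53
ee_pos: [599.2, 53.1, 137.5]
eef_rot: [-3.108, -0.46, -0.002]
force: [0.5, 0.1, 0.4]
opening: 0.006
```

```bash
python3 st.py w3
```

```text
tcp rack [ 23.8  -4.7 137.5] F rack 0.5 -0.0 0.4 t 6.53
jar x,z,skew (array([4.3380e+00, 6.5036e+01, 4.0000e-03]), 7617, np.float64(0.8)) c 19.5Traceback (most recent call last):
  File "st.py", line 6, in <module>
    m=(abs(r[:,0]-j[0][0])<15)&(r[:,2]>95)&(r[:,2]<120);print('jar y ends',np.percentile(r[m,1],[1,99]).round(1))
                                                                           ~~~~~~~~~~~~~^^^^^^^^^^^^^^^
    return _quantile_unchecked(
        a, q, axis, out, overwrite_input, method, keepdims, weights)
    return _ureduce(a,
                    func=_quantile_ureduce_func,
    ...<5 lines>...
                    overwrite_input=overwrite_input,
                    method=method)
    r = func(a, **kwargs)
    result = _quantile(arr,
                       quantiles=q,
    ...<2 lines>...
                       out=out,
                       weights=wgt)
    slices_having_nans = np.isnan(arr[-1, ...])
                                  ~~~^^^^^^^^^
IndexError: index -1 is out of bounds for axis 0 with size 0
```

Call:
drive_tool([
  {"claw": 0,"tx": -1.3,"ty": 0,"tz": 0,"roll": 0},
  {"claw": 0,"tx": -1.7,"ty": 0,"tz": 0,"roll": 0},
  {"claw": 0,"tx": -0.9,"ty": 0,"tz": 0.3,"roll": 0},
  {"claw": 0,"tx": 0,"ty": 0,"tz": 0.3,"roll": 0},
  {"claw": 0,"tx": 0,"ty": 0,"tz": 0,"roll": 0},
])

```text
t: 7.0
ee_pos: [560.7, 41.7, 129.2]
eef_rot: [-3.108, -0.459, 0.002]
force: [-0.2, 0.9, 0.3]
opening: 0.005
```

```bash
sed -i 's/^m=.*$//' st.py; python3 st.py w4
```

```text
tcp rack [-16.4  -4.6 129.2] F rack 0.1 0.9 0.3 t 7.0
jar x,z,skew (array([4.4250e+00, 6.4967e+01, 4.0000e-03]), 19103, np.float64(0.6)) c -20.8
```

Call:
drive_tool([
  {"claw": 0,"tx": 0,"ty": 0,"tz": 0.15,"roll": 0},
  {"claw": 0,"tx": 0,"ty": 0,"tz": 0.1,"roll": 0},
  {"claw": 0,"tx": 0,"ty": 0,"tz": 0.1,"roll": 0},
  {"claw": 0,"tx": 0,"ty": 0,"tz": 0.05,"roll": 0},
  {"claw": 0,"tx": 0,"ty": 0,"tz": 0,"roll": 0},
])

```text
t: 7.47
ee_pos: [562.0, 41.8, 126.4]
eef_rot: [3.108, 0.46, 0.001]
force: [0.6, 0.2, 2.5]
opening: 0.003
```

Call:
drive_tool([
  {"claw": 0,"tx": 0.3,"ty": 0,"tz": 0.05,"roll": 0},
  {"claw": 0,"tx": 0.6,"ty": 0,"tz": 0,"roll": 0},
  {"claw": 0,"tx": 0.7,"ty": 0,"tz": 0,"roll": 0},
  {"claw": 0,"tx": 0.7,"ty": 0,"tz": 0,"roll": 0},
  {"claw": 0,"tx": 0.7,"ty": 0,"tz": 0,"roll": 0},
  {"claw": 0,"tx": 0.6,"ty": 0,"tz": 0,"roll": 0},
  {"claw": 0,"tx": 0.3,"ty": 0,"tz": 0,"roll": 0},
  {"claw": 0,"tx": 0,"ty": 0,"tz": 0,"roll": 0},
])

```text
t: 8.13
ee_pos: [601.3, 53.5, 127.5]
eef_rot: [3.108, 0.46, 0.007]
force: [0.6, -0.4, 7.2]
opening: 0.003
```

```bash
python3 st.py w5
```

```text
tcp rack [ 25.8  -4.9 127.5] F rack 0.5 -0.5 7.2 t 8.13
jar x,z,skew (array([2.4913e+01, 6.4966e+01, 5.0000e-03]), 12439, np.float64(0.6)) c 0.9
```

Call:
drive_tool([
  {"claw": 0,"tx": 0.3,"ty": 0,"tz": 0,"roll": 0},
  {"claw": 0,"tx": 0.5,"ty": 0,"tz": 0,"roll": 0},
  {"claw": 0,"tx": 0.6,"ty": 0,"tz": 0,"roll": 0},
  {"claw": 0,"tx": 0.4,"ty": 0,"tz": 0,"roll": 0},
  {"claw": 0,"tx": 0.2,"ty": 0,"tz": 0,"roll": 0},
  {"claw": 0,"tx": 0,"ty": 0,"tz": 0,"roll": 0},
  {"claw": 0,"tx": 0,"ty": 0,"tz": -0.1,"roll": 0},
  {"claw": 0,"tx": 0,"ty": 0,"tz": -0.1,"roll": 0},
])

```text
t: 8.85
ee_pos: [618.2, 58.8, 127.7]
eef_rot: [3.108, 0.46, 0.0]
force: [-0.2, 0.1, -0.3]
opening: 0.008
```

Call:
drive_tool([
  {"claw": 0,"tx": 0,"ty": 0,"tz": -0.6,"roll": 0},
  {"claw": 0,"tx": -1.5,"ty": 0,"tz": 0,"roll": 0},
  {"claw": 0,"tx": -2,"ty": 0,"tz": 0,"roll": 0},
  {"claw": 0,"tx": -0.5,"ty": 0,"tz": 0.5,"roll": 0},
  {"claw": 0,"tx": 0,"ty": 0,"tz": 0,"roll": 0},
])

```text
t: 9.27
ee_pos: [577.6, 47.0, 127.4]
eef_rot: [-3.108, -0.459, 0.004]
force: [-0.1, 0.6, -0.5]
opening: 0.004
```

```bash
python3 st.py w6
cat > path.py <<'E'
import numpy as np,sys
def path(xj,c0,top=127.4,xs=61.3,R=48,step=0.25):
    out=[];phi=0;x=xj
    th0=np.arcsin(-(c0+9)/R)
    while x<85.2:
        d=abs(x-xs); zc=(np.sqrt(53**2-min(d,53)**2)-48) if d<22.47 else 0.
        th=th0-phi
        if th>0: c=-9-R*np.sin(th);dz=R*np.cos(th)-R
        elif -R*th<18: c=-9-R*th;dz=0
        else: a=-th-18/R;c=9+R*np.sin(a);dz=R*np.cos(a)-R
        out.append((x,x+c,top+zc+dz,c))
        ang=(x-xs)/53 if d<22.47 else 0
        dx=step*(np.sqrt(max(0.1,1-(d/53)**2)) if d<22.47 else 1); x+=dx; phi+=step/R
    return np.array(out)
if __name__=='__main__':
    p=path(float(sys.argv[1]),float(sys.argv[2]))
    for r in p[::8]:print(r.round(1))
    print(p[-1].round(1))
E
python3 path.py 35 -29
```

```text
tcp rack [  1.3  -4.4 127.4] F rack 0.1 0.6 -0.5 t 9.27
jar x,z,skew (array([3.3600e+01, 6.4952e+01, 4.0000e-03]), 23003, np.float64(0.6)) c -32.3
[ 35.   6. 123. -29.]
[ 37.    9.8 123.8 -27.2]
[ 39.   13.7 124.6 -25.3]
[ 40.8  17.4 126.1 -23.4]
[ 42.7  21.2 127.4 -21.5]
[ 44.6  25.  128.5 -19.5]
[ 46.5  28.9 129.5 -17.6]
[ 48.4  32.8 130.4 -15.6]
[ 50.4  36.7 131.  -13.6]
[ 52.3  40.7 131.6 -11.6]
[ 54.3  44.7 131.9  -9.6]
[ 56.3  48.6 132.2  -7.6]
[ 58.3  52.6 132.3  -5.6]
[ 60.3  56.6 132.4  -3.6]
[ 62.3  60.6 132.4  -1.6]
[ 64.3  64.6 132.3   0.4]
[ 66.3  68.6 132.2   2.4]
[ 68.3  72.6 131.9   4.4]
[ 70.2  76.6 131.6   6.4]
[ 72.2  80.6 131.3   8.4]
[ 74.1  84.5 130.8  10.4]
[ 76.1  88.4 130.2  12.4]
[ 78.   92.3 129.4  14.4]
[ 79.9  96.2 128.5  16.3]
[ 81.7 100.  127.4  18.3]
[ 83.6 103.8 126.2  20.3]
[ 85.  106.8 125.7  21.7]
```

Call:
drive_tool([
  {"claw": 0,"tx": 0.25,"ty": 0,"tz": 0.2,"roll": 0},
  {"claw": 0,"tx": 0,"ty": 0,"tz": 0.1,"roll": 0},
  {"claw": 0,"tx": 0,"ty": 0,"tz": 0.1,"roll": 0},
  {"claw": 0,"tx": 0,"ty": 0,"tz": 0.1,"roll": 0},
  {"claw": 0,"tx": 0,"ty": 0,"tz": 0.05,"roll": 0},
  {"claw": 0,"tx": 0,"ty": 0,"tz": 0,"roll": 0},
])

```text
t: 9.82
ee_pos: [583.0, 48.1, 124.0]
eef_rot: [3.108, 0.46, 0.002]
force: [-0.8, 0.3, 3.6]
opening: 0.006
```

```bash
python3 st.py w7
```

```text
tcp rack [  6.8  -4.8 124. ] F rack -0.7 0.6 3.6 t 9.82
jar x,z,skew (array([3.3559e+01, 6.4955e+01, 4.0000e-03]), 21516, np.float64(0.6)) c -26.7
```

```bash
python3 path.py 33.6 -26.7
```

```text
[ 33.6   6.9 124.  -26.7]
[ 35.6  10.8 124.7 -24.8]
[ 37.6  14.7 125.3 -22.9]
[ 39.5  18.5 126.2 -21. ]
[ 41.4  22.3 127.4 -19.1]
[ 43.2  26.1 128.5 -17.1]
[ 45.1  30.  129.5 -15.1]
[ 47.   33.9 130.3 -13.1]
[ 49.   37.8 130.9 -11.1]
[ 50.9  41.8 131.4  -9.1]
[ 52.9  45.8 131.7  -7.1]
[ 54.9  49.7 132.   -5.1]
[ 56.9  53.7 132.2  -3.1]
[ 58.9  57.7 132.3  -1.1]
[ 60.9  61.7 132.4   0.9]
[ 62.9  65.7 132.4   2.9]
[ 64.9  69.7 132.3   4.9]
[ 66.8  73.7 132.1   6.9]
[ 68.8  77.7 131.9   8.9]
[ 70.8  81.7 131.5  10.9]
[ 72.8  85.6 131.   12.9]
[ 74.7  89.6 130.3  14.9]
[ 76.6  93.5 129.5  16.8]
[ 78.5  97.3 128.5  18.8]
[ 80.4 101.2 127.4  20.8]
[ 82.3 105.  126.1  22.7]
[ 84.1 108.7 124.8  24.6]
[ 85.1 110.6 124.5  25.5]
```

Call:
drive_tool([
  {"claw": 0,"tx": 0,"ty": 0,"tz": 0.08,"roll": 0},
  {"claw": 0,"tx": 0.39,"ty": 0,"tz": -0.05,"roll": 0},
  {"claw": 0,"tx": 0.39,"ty": 0,"tz": -0.06,"roll": 0},
  {"claw": 0,"tx": 0.38,"ty": 0,"tz": -0.09,"roll": 0},
  {"claw": 0,"tx": 0.38,"ty": 0,"tz": -0.1,"roll": 0},
  {"claw": 0,"tx": 0.38,"ty": 0,"tz": -0.1,"roll": 0},
  {"claw": 0,"tx": 0.2,"ty": 0,"tz": -0.05,"roll": 0},
])

```text
t: 10.45
ee_pos: [603.6, 54.0, 128.9]
eef_rot: [3.107, 0.46, 0.003]
force: [-2.8, -1.3, 10.1]
opening: 0.006
```

```bash
python3 st.py w8
```

```text
tcp rack [ 28.2  -5.1 128.9] F rack -3.1 -0.4 10.1 t 10.45
jar x,z,skew (array([4.4340e+01, 6.7169e+01, 6.0000e-03]), 17938, np.float64(0.6)) c -16.1
```

Call:
drive_tool([
  {"claw": 0,"tx": 0.39,"ty": 0,"tz": -0.09,"roll": 0},
  {"claw": 0,"tx": 0.39,"ty": 0,"tz": -0.08,"roll": 0},
  {"claw": 0,"tx": 0.4,"ty": 0,"tz": -0.06,"roll": 0},
  {"claw": 0,"tx": 0.4,"ty": 0,"tz": -0.05,"roll": 0},
  {"claw": 0,"tx": 0.4,"ty": 0,"tz": -0.03,"roll": 0},
  {"claw": 0,"tx": 0.4,"ty": 0,"tz": -0.03,"roll": 0},
  {"claw": 0,"tx": 0.3,"ty": 0,"tz": -0.01,"roll": 0},
])

```text
t: 11.08
ee_pos: [630.0, 62.0, 132.4]
eef_rot: [3.107, 0.46, 0.006]
force: [-0.6, 0.2, 8.0]
opening: 0.006
```

```bash
python3 st.py w9
```

```text
tcp rack [ 55.8  -5.  132.4] F rack -0.5 0.3 8.0 t 11.08
jar x,z,skew (array([5.8157e+01, 6.9842e+01, 4.0000e-03]), 13837, np.float64(0.6)) c -2.3
```

Call:
drive_tool([
  {"claw": 0,"tx": 0.3,"ty": 0,"tz": 0.02,"roll": 0},
  {"claw": 0,"tx": 0.35,"ty": 0,"tz": 0.02,"roll": 0},
  {"claw": 0,"tx": 0.35,"ty": 0,"tz": 0.01,"roll": 0},
  {"claw": 0,"tx": 0.35,"ty": 0,"tz": 0.02,"roll": 0},
  {"claw": 0,"tx": 0.35,"ty": 0,"tz": 0.02,"roll": 0},
  {"claw": 0,"tx": 0.3,"ty": 0,"tz": 0.03,"roll": 0},
])

```text
t: 11.63
ee_pos: [649.9, 68.0, 131.9]
eef_rot: [3.107, 0.46, 0.009]
force: [0.8, 0.3, 8.9]
opening: 0.004
```

```bash
python3 st.py w10
```

```text
tcp rack [ 76.6  -4.9 131.9] F rack 0.8 0.1 8.9 t 11.63
jar x,z,skew (array([6.8542e+01, 6.9418e+01, 3.0000e-03]), 10809, np.float64(0.6)) c 8.1
```

Call:
drive_tool([
  {"claw": 0,"tx": 0.3,"ty": 0,"tz": 0.03,"roll": 0},
  {"claw": 0,"tx": 0.3,"ty": 0,"tz": 0.04,"roll": 0},
  {"claw": 0,"tx": 0.3,"ty": 0,"tz": 0.05,"roll": 0},
  {"claw": 0,"tx": 0.3,"ty": 0,"tz": 0.06,"roll": 0},
  {"claw": 0,"tx": 0.25,"ty": 0,"tz": 0.05,"roll": 0},
])

```text
t: 12.1
ee_pos: [664.2, 72.4, 129.6]
eef_rot: [3.108, 0.46, 0.011]
force: [2.6, 0.9, 7.2]
opening: 0.005
```

```bash
python3 st.py w11
```

```text
tcp rack [ 91.6  -4.9 129.6] F rack 2.7 0.1 7.2 t 12.1
jar x,z,skew (array([7.6263e+01, 6.7736e+01, 1.0000e-03]), 8685, np.float64(0.6)) c 15.3
```

Call:
drive_tool([
  {"claw": 0,"tx": 0.25,"ty": 0,"tz": 0.08,"roll": 0},
  {"claw": 0,"tx": 0.25,"ty": 0,"tz": 0.07,"roll": 0},
  {"claw": 0,"tx": 0.25,"ty": 0,"tz": 0.08,"roll": 0},
  {"claw": 0,"tx": 0.25,"ty": 0,"tz": 0.09,"roll": 0},
  {"claw": 0,"tx": 0.25,"ty": 0,"tz": 0.09,"roll": 0},
  {"claw": 0,"tx": 0.25,"ty": 0,"tz": 0.09,"roll": 0},
  {"claw": 0,"tx": 0.2,"ty": 0,"tz": 0.05,"roll": 0},
  {"claw": 0,"tx": 0.1,"ty": 0,"tz": 0,"roll": 0},
])

```text
t: 12.82
ee_pos: [681.7, 77.4, 124.7]
eef_rot: [3.107, 0.46, 0.012]
force: [0.6, -0.3, 10.7]
opening: 0.003
```

```bash
python3 st.py w12
```

```text
tcp rack [109.8  -5.1 124.7] F rack 0.5 -0.4 10.7 t 12.82
jar x,z,skew (array([8.5714e+01, 6.5134e+01, 2.0000e-03]), 6065, np.float64(0.7)) c 24.1
```

Call:
drive_tool([
  {"claw": 0,"tx": 0,"ty": 0,"tz": -0.1,"roll": 0},
  {"claw": 0,"tx": 0,"ty": 0,"tz": -0.1,"roll": 0},
  {"claw": 0,"tx": 0,"ty": 0,"tz": -0.3,"roll": 0},
  {"claw": 0,"tx": 0,"ty": 0,"tz": -2,"roll": 0},
  {"claw": 0,"tx": 0,"ty": 0,"tz": -3,"roll": 0},
  {"claw": 0,"tx": -2,"ty": 0,"tz": -3,"roll": 0},
  {"claw": 0,"tx": -2,"ty": 0,"tz": -1,"roll": 0},
  {"claw": 0,"tx": 0,"ty": 0,"tz": 0,"roll": 0},
])

```text
t: 13.53
ee_pos: [639.3, 65.0, 219.8]
eef_rot: [3.107, 0.459, 0.005]
force: [0.0, 0.4, -0.6]
opening: 0.012
```

```bash
python3 st.py w13
python3 - <<'E'
from h import *
for n in('scene','side'):
    P=cloud(load(n)).reshape(-1,3);P=P[~np.isnan(P[:,0])]
    m=(P[:,2]>95)&(abs(P[:,0]-700)<260)&(P[:,1]<10)&(P[:,1]>-420);Q=P[m]
    print(n,np.unique((Q[:,:2]//30*30).astype(int),axis=0).tolist())
d=load('w13');X=cloud(d);r=rk(X);hsv=cv2.cvtColor(d['image'],cv2.COLOR_RGB2HSV).reshape(-1,3).astype(int)
red=((hsv[:,0]<8)|(hsv[:,0]>172))&(hsv[:,1]>150)&(hsv[:,2]>90)
h=r[red&(r[:,2]>80)&(r[:,2]<100)&(r[:,1]<-100)];print('handle',h.mean(0).round(1),np.percentile(h,[3,97],axis=0).round(1).tolist())
E
```

```text
tcp rack [ 65.6  -4.8 219.8] F rack 0.2 0.4 -0.6 t 13.53
jar x,z,skew (array([8.4387e+01, 6.4957e+01, 3.0000e-03]), 10503, np.float64(0.6)) c -18.8
scene [[480, -420], [510, -420], [510, -390], [510, -360], [510, -30], [510, 0], [540, -420], [540, -390], [540, -360], [540, -30], [540, 0], [570, -420], [570, -390], [570, -360], [570, -30], [570, 0], [840, -120], [870, -240], [870, -210], [870, -180], [870, -150], [870, -120], [870, -90], [900, -360], [900, -330], [900, -300], [900, -270], [900, -240], [900, -210], [900, -180], [900, -150], [900, -120], [930, -360], [930, -330]]
side [[480, -420], [510, -420], [510, -390], [510, -360], [510, -30], [510, 0], [540, -420], [540, -390], [540, -360], [540, -30], [540, 0], [570, -420], [570, -390], [570, -30], [570, 0], [840, -150], [840, -120], [870, -360], [870, -330], [870, -300], [870, -270], [870, -240], [870, -210], [870, -180], [870, -150], [870, -120], [870, -90], [900, -360], [900, -330], [900, -300], [900, -270], [900, -240], [900, -210], [900, -180], [900, -150], [900, -120], [930, -360]]
handle [  86.5 -154.2   88.2] [[72.5, -161.9, 80.8], [99.8, -149.0, 91.2]]
```

View pics/w13.png

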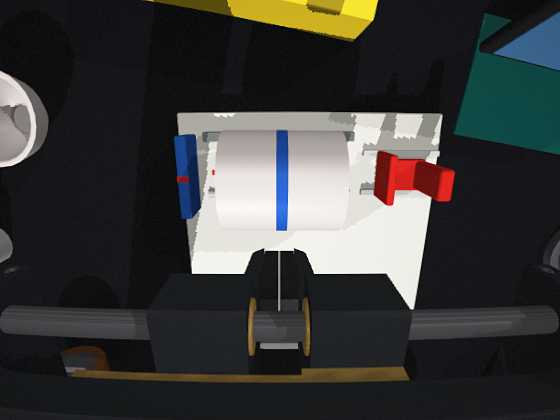

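The wrist picture shows the jar in the bay (band at (282,180)) between rod and kerb. The stop pad is at (386,178) and the handle at (437,180). Now I go behind the handle.

Call:
drive_tool([
  {"claw": 0,"tx": 0.4,"ty": 3.7,"tz": 0,"roll": 0},
  {"claw": 0,"tx": 0.4,"ty": 3.7,"tz": 0,"roll": 0},
  {"claw": 0,"tx": 0.4,"ty": 3.7,"tz": 0,"roll": 0},
  {"claw": 0,"tx": 0.4,"ty": 3.7,"tz": 0,"roll": 0},
  {"claw": 0,"tx": 0.4,"ty": 3.7,"tz": 0,"roll": 0},
  {"claw": 0,"tx": 0,"ty": 0,"tz": 0,"roll": -0.1208},
  {"claw": 0,"tx": 0,"ty": 0,"tz": 0,"roll": -0.1208},
  {"claw": 0,"tx": 0,"ty": 0,"tz": 0,"roll": -0.1208},
])

```text
t: 14.25
ee_pos: [712.4, -106.8, 212.7]
eef_rot: [-2.97, -1.018, 0.006]
force: [-0.6, 0.4, 0.2]
opening: 0.002
```

Call:
drive_tool([
  {"claw": 0,"tx": 0,"ty": 0,"tz": 0,"roll": -0.1208},
  {"claw": 0,"tx": 0,"ty": 0,"tz": 0,"roll": -0.1208},
  {"claw": 0,"tx": 0,"ty": 0,"tz": 0,"roll": -0.1208},
  {"claw": 0,"tx": 0,"ty": 0,"tz": 0,"roll": -0.1208},
  {"claw": 0,"tx": 0,"ty": 0,"tz": 0,"roll": -0.1208},
  {"claw": 0,"tx": 0,"ty": 0,"tz": 0,"roll": -0.1208},
  {"claw": 0,"tx": 0,"ty": 0,"tz": 0,"roll": -0.1208},
  {"claw": 0,"tx": 0,"ty": 0,"tz": 0,"roll": -0.1208},
])

```text
t: 14.92
ee_pos: [712.2, -105.5, 213.0]
eef_rot: [-2.154, -2.282, 0.003]
force: [-0.1, -0.2, 0.3]
opening: 0.002
```

Call:
drive_tool([
  {"claw": 0,"tx": 0,"ty": 0,"tz": 0,"roll": -0.1208},
  {"claw": 0,"tx": 0,"ty": 0,"tz": 0,"roll": -0.1208},
  {"claw": 0,"tx": 0,"ty": 0,"tz": 3.5,"roll": 0},
  {"claw": 0,"tx": 0,"ty": 0,"tz": 3.5,"roll": 0},
  {"claw": 0,"tx": 0,"ty": 0,"tz": 3.5,"roll": 0},
  {"claw": 0,"tx": 0,"ty": 0,"tz": 0,"roll": 0},
])

```text
t: 15.42
ee_pos: [705.9, -104.4, 99.3]
eef_rot: [-1.863, -2.509, 0.012]
force: [-2.1, 0.9, -0.8]
opening: 0.003
```

```bash
python3 st.py w14
```

```text
tcp rack [  80.8 -186.2   99.3] F rack -1.8 1.5 -0.8 t 15.42
  return _methods._mean(a, axis=axis, dtype=dtype,
  ret = ret.dtype.type(ret / rcount)
Traceback (most recent call last):
  File "st.py", line 5, in <module>
    j=jarfit(r);print('jar x,z,skew',j,'c',round(t[0]-j[0][0]-j[0][2]*t[1],1))
  File "h.py", line 25, in jarfit
    s=least_squares(f,[np.median(J[:,0]),65,0],loss='soft_l1'); return s.x.round(3),len(J),np.std(f(s.x)).round(1)
ValueError: Initial guess is outside of provided bounds
```

View pics/w14.png

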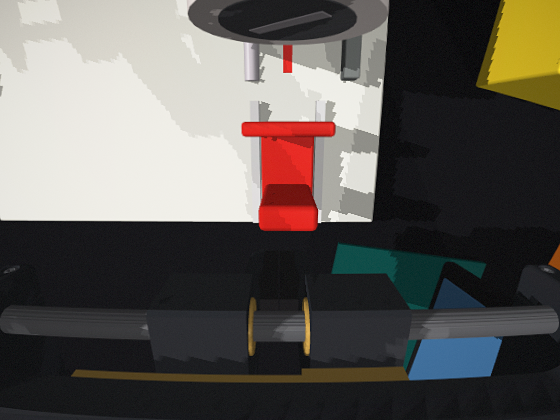

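Call:
drive_tool([
  {"claw": 0,"tx": 0,"ty": 0.4,"tz": 1.3,"roll": 0},
  {"claw": 0,"tx": 0,"ty": 0,"tz": 1.5,"roll": 0},
  {"claw": 0,"tx": 0,"ty": 0,"tz": 0.5,"roll": 0},
  {"claw": 0,"tx": 0.4,"ty": 0,"tz": 0,"roll": 0},
  {"claw": 0,"tx": 0.4,"ty": 0,"tz": 0,"roll": 0},
  {"claw": 0,"tx": 0.3,"ty": 0,"tz": 0,"roll": 0},
  {"claw": 0,"tx": 0.3,"ty": 0,"tz": 0,"roll": 0},
  {"claw": 0,"tx": 0.2,"ty": 0,"tz": 0,"roll": 0},
])

```text
t: 16.13
ee_pos: [712.6, -89.3, 79.7]
eef_rot: [1.871, 2.521, 0.001]
force: [0.7, -1.9, 0.9]
opening: 0.005
```

```bash
cat > s2.py <<'E'
from h import *
o=arm.get_obs();t=rk(o['ee_pos'])[0];print('tcp rack',t.round(1),'F rack',(o['force'][:2]@EX).round(1),(o['force'][:2]@EY).round(1),o['force'][2].round(1),'t',round(o['t'],2))
E
python3 s2.py
```

```text
tcp rack [  91.5 -173.6   79.7] F rack 0.2 -2.0 0.9 t 16.13
```

Call:
drive_tool([
  {"claw": 0,"tx": -0.4,"ty": 0,"tz": 0,"roll": 0},
  {"claw": 0,"tx": 0,"ty": -0.6,"tz": 0.8,"roll": 0},
  {"claw": 0,"tx": 0,"ty": 0,"tz": 0.3,"roll": 0},
  {"claw": 0,"tx": 0,"ty": 0,"tz": 0,"roll": 0},
  {"claw": 0,"tx": 0,"ty": 0,"tz": 0,"roll": 0},
])

```text
t: 16.55
ee_pos: [706.4, -95.0, 66.2]
eef_rot: [-1.872, -2.521, 0.001]
force: [-0.1, 0.1, -0.5]
opening: 0.006
```

```bash
python3 s2.py
```

```text
tcp rack [  84.  -177.3   66.2] F rack -0.0 0.1 -0.5 t 16.55
```

Call:
drive_tool([
  {"claw": 0,"tx": 0.3,"ty": 0,"tz": 0,"roll": 0},
  {"claw": 0,"tx": 0.4,"ty": 0,"tz": 0,"roll": 0},
  {"claw": 0,"tx": 0.6,"ty": 0,"tz": 0,"roll": 0},
  {"claw": 0,"tx": 0.7,"ty": 0,"tz": 0,"roll": 0},
  {"claw": 0,"tx": 0.7,"ty": 0,"tz": 0,"roll": 0},
  {"claw": 0,"tx": 0.6,"ty": 0,"tz": 0,"roll": 0},
  {"claw": 0,"tx": 0.5,"ty": 0,"tz": 0,"roll": 0},
  {"claw": 0,"tx": 0.4,"ty": 0,"tz": 0,"roll": 0},
])

```text
t: 17.22
ee_pos: [694.8, -53.8, 67.3]
eef_rot: [-1.872, -2.523, 0.0]
force: [0.5, -1.7, -1.5]
opening: 0.003
```

Call:
drive_tool([
  {"claw": 0,"tx": 0.3,"ty": 0,"tz": 0,"roll": 0},
  {"claw": 0,"tx": 0.3,"ty": 0,"tz": 0,"roll": 0},
  {"claw": 0,"tx": 0.2,"ty": 0,"tz": 0,"roll": 0},
  {"claw": 0,"tx": 0.2,"ty": 0,"tz": 0,"roll": 0},
  {"claw": 0,"tx": 0.2,"ty": 0,"tz": 0,"roll": 0},
])

```text
t: 17.63
ee_pos: [691.8, -44.0, 67.3]
eef_rot: [1.872, 2.521, -0.001]
force: [1.4, -5.4, -2.6]
opening: 0.005
```

```bash
python3 s2.py
```

```text
tcp rack [  84.6 -124.3   67.3] F rack -0.3 -5.6 -2.6 t 17.63
```

Call:
drive_tool([
  {"claw": 0,"tx": 0.2,"ty": 0,"tz": 0,"roll": 0},
  {"claw": 0,"tx": 0.2,"ty": 0,"tz": 0,"roll": 0},
  {"claw": 0,"tx": 0.2,"ty": 0,"tz": 0,"roll": 0},
  {"claw": 0,"tx": 0.2,"ty": 0,"tz": 0,"roll": 0},
  {"claw": 0,"tx": 0.2,"ty": 0,"tz": 0,"roll": 0},
  {"claw": 0,"tx": 0.2,"ty": 0,"tz": 0,"roll": 0},
])

```text
t: 18.13
ee_pos: [688.4, -32.7, 67.3]
eef_rot: [1.872, 2.521, -0.001]
force: [0.8, -5.7, -2.2]
opening: 0.007
```

Call:
drive_tool([
  {"claw": 0,"tx": 0.2,"ty": 0,"tz": 0,"roll": 0},
  {"claw": 0,"tx": 0.2,"ty": 0,"tz": 0,"roll": 0},
  {"claw": 0,"tx": 0.2,"ty": 0,"tz": 0,"roll": 0},
  {"claw": 0,"tx": 0.2,"ty": 0,"tz": 0,"roll": 0},
  {"claw": 0,"tx": 0.2,"ty": 0,"tz": 0,"roll": 0},
  {"claw": 0,"tx": 0,"ty": 0,"tz": 0,"roll": 0},
])

```text
t: 18.63
ee_pos: [685.3, -22.7, 67.3]
eef_rot: [1.873, 2.522, -0.001]
force: [0.6, -4.7, -2.3]
opening: 0.007
```

```bash
python3 s2.py
python3 - <<'E'
from h import *
d=snap('scene','s3');X=cloud(d)
cv2.imwrite('pics/s3c.png',cv2.resize(d['image'][205:355,175:350,::-1],None,fx=4.5,fy=4,interpolation=2)[:600,:800])
E
```

```text
tcp rack [  84.5 -102.1   67.3] F rack -0.8 -4.7 -2.3 t 18.63
```

View pics/s3c.png

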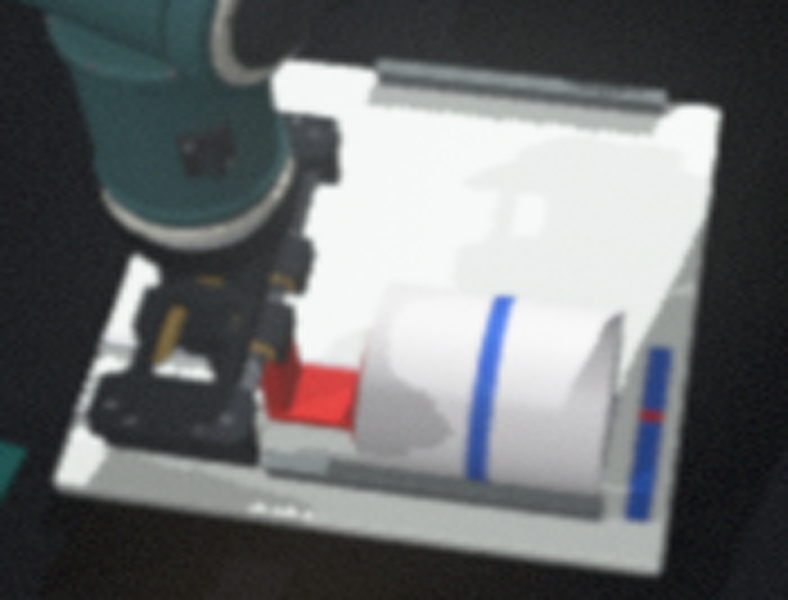

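The stop pushes the jar's end, with about 12 mm left to the fence (jar end at crop (610,400), fence at (640,430)). I carry on gently.

Call:
drive_tool([
  {"claw": 0,"tx": 0.2,"ty": 0,"tz": 0,"roll": 0},
  {"claw": 0,"tx": 0.2,"ty": 0,"tz": 0,"roll": 0},
  {"claw": 0,"tx": 0.1,"ty": 0,"tz": 0,"roll": 0},
  {"claw": 0,"tx": 0.1,"ty": 0,"tz": 0,"roll": 0},
  {"claw": 0,"tx": 0.1,"ty": 0,"tz": 0,"roll": 0},
  {"claw": 0,"tx": 0.1,"ty": 0,"tz": 0,"roll": 0},
])

```text
t: 19.18
ee_pos: [683.0, -15.1, 67.3]
eef_rot: [1.873, 2.522, -0.001]
force: [1.1, -5.4, -0.5]
opening: 0.005
```

```bash
python3 s2.py
```

```text
tcp rack [ 84.5 -94.1  67.3] F rack -0.4 -5.5 -0.5 t 19.18
```

Call:
drive_tool([
  {"claw": 0,"tx": 0.1,"ty": 0,"tz": 0,"roll": 0},
  {"claw": 0,"tx": 0.1,"ty": 0,"tz": 0,"roll": 0},
])

```text
t: 19.35
ee_pos: [682.5, -13.2, 67.3]
eef_rot: [1.873, 2.522, -0.001]
force: [0.9, -4.6, -1.4]
opening: 0.008
```

Call:
drive_tool([
  {"claw": 0,"tx": 0.06,"ty": 0,"tz": 0,"roll": 0},
  {"claw": 0,"tx": 0.06,"ty": 0,"tz": 0,"roll": 0},
])

```text
t: 19.52
ee_pos: [682.1, -12.0, 67.3]
eef_rot: [1.873, 2.522, -0.001]
force: [0.5, -4.9, -1.5]
opening: 0.003
```

Call:
drive_tool([
  {"claw": 0,"tx": 0.05,"ty": 0,"tz": 0,"roll": 0},
  {"claw": 0,"tx": 0.05,"ty": 0,"tz": 0,"roll": 0},
])

```text
t: 19.68
ee_pos: [681.8, -11.1, 67.3]
eef_rot: [1.873, 2.522, -0.001]
force: [0.4, -5.1, -1.9]
opening: 0.007
```

```bash
python3 s2.py
```

```text
tcp rack [ 84.4 -89.9  67.3] F rack -1.0 -5.0 -1.9 t 19.68
```

Call:
drive_tool([
  {"claw": 0,"tx": 0.05,"ty": 0,"tz": 0,"roll": 0},
  {"claw": 0,"tx": 0.05,"ty": 0,"tz": 0,"roll": 0},
])

```text
t: 19.85
ee_pos: [681.5, -10.2, 67.3]
eef_rot: [1.873, 2.522, -0.001]
force: [-0.3, -4.8, -1.2]
opening: 0.006
```

Call:
drive_tool([
  {"claw": 0,"tx": 0.05,"ty": 0,"tz": 0,"roll": 0},
  {"claw": 0,"tx": 0.05,"ty": 0,"tz": 0,"roll": 0},
])

```text
t: 20.02
ee_pos: [681.5, -10.1, 67.4]
eef_rot: [1.871, 2.521, -0.002]
force: [2.3, -9.8, -3.1]
opening: 0.001
```

Call:
drive_tool([
  {"claw": 0,"tx": 0.04,"ty": 0,"tz": 0,"roll": 0},
  {"claw": 0,"tx": 0,"ty": 0,"tz": 0,"roll": 0},
])

```text
t: 20.18
ee_pos: [681.5, -10.1, 67.4]
eef_rot: [1.871, 2.521, -0.002]
force: [1.6, -9.1, -2.1]
opening: 0.005
```

```bash
python3 s2.py
```

```text
tcp rack [ 84.5 -88.9  67.4] F rack -1.1 -9.2 -2.1 t 20.18
```

Call:
drive_tool([
  {"claw": 0,"tx": 0.05,"ty": 0,"tz": 0,"roll": 0},
  {"claw": 0,"tx": 0,"ty": 0,"tz": 0,"roll": 0},
])

```text
t: 20.35
ee_pos: [681.5, -10.1, 67.4]
eef_rot: [1.871, 2.52, -0.003]
force: [2.0, -10.7, -3.2]
opening: 0.004
```

Seated: the force climbs with no further motion. I back off slowly and rise clear.

Call:
drive_tool([
  {"claw": 0,"tx": -0.1,"ty": 0,"tz": 0,"roll": 0},
  {"claw": 0,"tx": -0.2,"ty": 0,"tz": 0,"roll": 0},
  {"claw": 0,"tx": -0.7,"ty": 0,"tz": 0,"roll": 0},
  {"claw": 0,"tx": -1.5,"ty": 0,"tz": 0,"roll": 0},
  {"claw": 0,"tx": -2,"ty": 0,"tz": 0,"roll": 0},
  {"claw": 0,"tx": 0,"ty": 0,"tz": -3.5,"roll": 0},
  {"claw": 0,"tx": 0,"ty": 0,"tz": -3.5,"roll": 0},
  {"claw": 0,"tx": 0,"ty": 0,"tz": -3.5,"roll": 0},
])

```text
t: 21.02
ee_pos: [693.6, -51.8, 172.5]
eef_rot: [-1.873, -2.52, 0.001]
force: [1.0, 0.0, 0.8]
opening: 0.004
```

Call:
drive_tool([
  {"claw": 0,"tx": 0,"ty": 0,"tz": -3.5,"roll": 0},
  {"claw": 0,"tx": 0,"ty": -2,"tz": -2,"roll": 0},
  {"claw": 0,"tx": 0,"ty": -4,"tz": 0,"roll": 0},
  {"claw": 0,"tx": 0,"ty": -4,"tz": 0,"roll": 0},
  {"claw": 0,"tx": 0,"ty": -4,"tz": 0,"roll": 0},
  {"claw": 0,"tx": 0,"ty": -3,"tz": 0,"roll": 0},
  {"claw": 0,"tx": 0,"ty": 0,"tz": 0,"roll": 0},
])

```text
t: 21.6
ee_pos: [526.3, -101.2, 227.0]
eef_rot: [-1.873, -2.518, 0.003]
force: [-0.4, -0.4, -0.3]
opening: 0.003
```

```bash
python3 s2.py
python3 - <<'E'
from h import *
d=snap('wrist','w20');e=snap('scene','s20')
for n,dd in(('wrist',d),('scene',e)):
    X=cloud(dd)
    if n=='wrist': X[250:]=np.nan
    r=rk(X);hsv=cv2.cvtColor(dd['image'],cv2.COLOR_RGB2HSV).reshape(-1,3).astype(int)
    J=r[~np.isnan(r[:,0])]; 
    try: print(n,'jar',jarfit(J))
    except Exception as ex: print('nofit')
    m=(abs(r[:,0]-85)<20)&(r[:,2]>100)&(r[:,2]<118)&(abs(r[:,1])<110);print('jar y ends',np.percentile(r[m,1],[1,99]).round(1),m.sum())
    red=((hsv[:,0]<8)|(hsv[:,0]>172))&(hsv[:,1]>150)&(hsv[:,2]>90)&(abs(r[:,0]-85)<30)&(r[:,1]>-180)&(r[:,1]<0)
    h=r[red&(r[:,2]>80)];print('handle',h.mean(0).round(1) if len(h) else None)
    q=r[red&(r[:,2]>60)&(r[:,2]<75)&(r[:,1]>-60)];print('pad y',np.percentile(q[:,1],[3,97]).round(1) if len(q) else None)
cv2.imwrite('pics/s20c.png',cv2.resize(e['image'][205:355,175:350,::-1],None,fx=4.5,fy=4,interpolation=2)[:600,:800])
E
```

```text
tcp rack [ -90.4 -131.6  227. ] F rack -0.5 -0.2 -0.3 t 21.6
wrist jar (array([ 8.3900e+01,  6.4667e+01, -6.0000e-03]), 9016, np.float64(3.1))
jar y ends [-23.6  36.9] 3900
handle [ 81.9 -70.2  88.5]
pad y [-31.6 -24.6]
scene jar (array([ 8.5487e+01,  6.4019e+01, -2.0000e-03]), 1354, np.float64(1.4))
jar y ends [-21.1  87.2] 965
handle [ 89.3 -68.2  88.6]
pad y [-30.2 -30.2]
```

View pics/s20c.png

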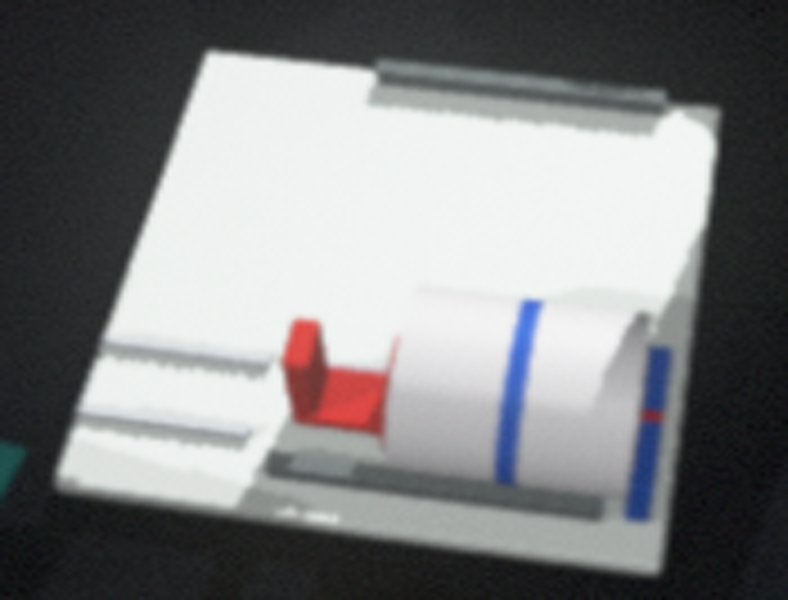

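The jar sits against the fence at crop (640,410) with the pad at (392,380) touching its other end. The pad face measures y ≈ -25, as specified. I hand in.

```bash
python3 -c "
from workcell import arm
print(arm.finish_job())"
```

```text
the job is handed in; nothing more can be done
None
```

The white jar is in the bay, snug between the red stop and the blue fence, and the job is handed in at about 22 s of robot time.

**Rolling:** I rolled the jar along the lane with the closed fingertips on its top, in two strokes. A third stroke took it over the sill rod and down into the bay, with the fingers on top braking it. The force reported after each move was never above about 11 N. The moves worked out to a jar speed of about 0.05 m/s; I did not measure the speed directly.

**Stop:** I pushed the end stop from behind its handle until the force rose from about 5 to 10.7 N with no further motion. Then I backed off and rose clear.

**Last checks:**
- **Jar:** rack x was about 84 to 85.5 mm by the two cameras, and its centre was 47 to 48 mm above the lane.
- **Stop:** the pad face measured y ≈ -25 mm, the value given for the jar against the fence.
- **Jar ends:** these measured about -24 mm from the wrist camera and -21 to +87 mm from the scene camera. The scene reading is 2 to 4 mm off the expected -25 to +85 mm, from coarse depth. The wrist camera's +37 mm far end is wrong because its view was cut off.
- **Robot:** it was touching nothing, with under 1 N on the tool.
- **Bystanders:** I never reached near the bottles, mortar, spare lid or look-alike jars. I did not measure them again afterwards.

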